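# Change over the tile press: die away, lever held over its fork

## Task

Change over the clay tile press: set the metal die down flat, neck up, in the open drawer of the small plywood chest, and slide the drawer fully shut. Then pick up the press lever at its balance point and hold it level and still about 3 cm above the press's fork, without touching it, the heavy eye centred over the gap between the two cheeks and the knob end pointing out over the platen, so that a colleague can fit the pin. Finish while holding it there, and do not disturb the other things on the table.

Things in the scene. Friction and masses are not known exactly. Their poses are not given: they have to be found in the camera images.
- die_mid (a point): The die: a bare aluminium disc 60 mm across and 12 mm thick with a round neck 24 mm across and 26 mm tall on its middle (38 mm tall in all, 150 g), standing neck up on the table between the chest and the press. This point is its centre, half-way up, 19 mm above its underside and 7 mm above the foot of the neck; z up the neck.
- die: The same die; origin at the centre of its underside, 19 mm below its centre.
- chest: Low plywood chest fixed to the table, 240 deep x 200 wide x 85 mm high, one drawer, its front facing the robot (turned by up to 7 degrees). It stands on the left or on the right, the press on the other side. Origin: centre of its underside; x points away from the drawer's front, towards its back.
- chest_drawer0 (a joint): How far the chest's drawer is open, in m: 0 is fully shut; it starts 0.11 to 0.135 open. It slides with about 1 N of friction plus light damping and stays where it is left.
- drawer_floor (a point): Centre of the drawer's inner floor, 22 mm above the table (moves with the drawer); x points the way the drawer shuts, z up. Floor 195 mm along x, 158 mm along y; side walls 41 mm high; front panel 15 mm thick, top 72 mm above the table, outer face at x = -119 mm. Drawer open by d: the floor from x = -97 mm to d - 104 mm is open from above, the rest is under the chest's top (underside 73 mm above the table).
- chest_drawer0_handle (a point): Middle of the drawer's handle, a level dark steel bar 100 mm long along y, 35 mm in front of the drawer's front face and 47 mm above the table (moves with the drawer). Pushing the bar from the robot's side along +x of this point shuts the drawer.
- lever_eye (a point): Centre of the lever's eye, a heavy steel barrel 48 mm across and 36 mm long (its axis level, along y). x runs along the lever from eye to knob, z up. The bar, 14 mm wide (y) and 20 mm high, has its centre line through this point, 24 mm above the table as it lies. The BALANCE POINT is on the bar, 74 mm along x from here; grasp within 2 cm of it, across the bar's flat sides.
- lever_knob (a point): Centre of the lever's round wooden knob, 48 mm across, 236 mm along x from the eye's centre, 24 mm above the table as it lies.
- lever: The lever, lying on the table in front of the press: heavy steel eye, straight dark steel bar, wooden knob; 284 mm long, 0.51 to 0.69 kg. Origin on the table under the centre of its eye, 24 mm below it; axes as for the eye.
- fork_top (a point): Fork of the press: the point midway between its two upright grey cheeks, at the height of their tops, 146 mm above the table (the tallest part of the press). The cheeks stand 50 mm apart (along y), each 14 mm thick and 44 mm long (along x). -x points out over the platen towards the robot, z up. With 30 mm of air under the eye, the eye's centre is 54 mm above this point.
- press: Tile press fixed to the table, turned by up to 7 degrees: steel base plate 200 x 130 x 12 mm, an aluminium platen (top 30 mm above the table, centred 85 mm in front of the fork), and behind it the fork. Origin on the table, 20 mm to +x of the fork; axes as for the fork.
- bowl: Terracotta bowl, 100 mm across, 45 mm high, standing on the rear part of the chest's top (origin: centre of its underside). Bystander.
- tile: Loose terracotta tile 60 x 60 x 9 mm lying on the press's platen (origin: centre of its underside). Bystander.
- mug: White mug, 72 mm across, 80 mm high, at the left of the table (origin: centre of its underside). Bystander.
- glaze: White lidded jar, 68 mm across, 90 mm high, at the right of the table (origin: centre of its underside). Bystander.
- collar: Loose flat steel ring, 60 mm outside, 40 mm inside, 16 mm high, lying on the table beyond the die (origin: centre of its underside). Bystander.
Things that resemble listed ones, but are neither listed nor needed, are in the scene too. Of the things that look like the die, take the one that is farthest to the robot's left at the start.

How it is judged:
By the outcome, as a careful person would: the job done as asked, in the order asked, and still so for the second after the job is handed in, while the arm keeps its last pose, push and grip.
It also fails if it takes over 69 s, if anything falls off the work surface, if the arm or the gripper's body presses on something with over 40 N, if the wrist force passes 120 N, or if a joint passes its speed limit or range.

## Robot

A 7-joint arm with a two-finger parallel gripper is mounted at the origin on the work surface. World frame = base frame: x ahead of the robot, y to its left, z up, the work surface at z = 0. Lengths are in m, angles in rad, forces in N, time in s.
With the tool pointing down it reaches from about 0.425 to 0.875 m from the base axis. Payload 4.7 kg.
Tool frame: the origin (TCP) lies at the very end of the fingers, on their centre line; the grasp point (between the pads) lies 19 mm behind it; z points along the fingers, y is the direction in which the jaws open and shut (so a half turn about z gives the same grasp; the last joint's range is limited). The gripper opens to 87 mm and grips with 3 to 60 N. Pads are 19 mm wide; open, the fingers measure 117 mm over their backs; the gripper's body (75 mm by 190 mm) begins 51 mm behind the grasp point.
Start: joints at [-1.124, 0.321, -0.07, 1.45, 0.023, 1.371, -0.057], TCP at [0.273, 0.59, 0.223] pointing down, gripper open.
Joint ranges: [-2.86, 2.86], [-0.3, 2.09], [-1.38, 1.24], [0.06, 2.45], [-1.56, 4.7], [0.09, 2.05], [-2.69, 2.69]. Speed limits (rad/s): [2.57, 2.57, 3.14, 3.14, 3.14, 3.14, 3.14].

## Interface

Orientations are given as a rotation vector (axis times angle).
In Python, from bench import * gives the robot as it stands.
- The arm moves only by the shell command python3 -m jog 'ROWS' [OPENING] [FORCE]. ROWS is JSON, a list of rows, each a list of 4 numbers: the shift along the world's x, y, z in mm, then the turn about the world's z in rad. In form: [[x, y, z, twist], ...]. A call has exactly 8 rows; each row is the pose to reach, as a shift and turn from the pose commanded when the call began; what a row does not reach only later rows make up. A row lasts 1/8 s, in which the tool goes at most 62.5 mm and 10.7 degrees, less where a joint would pass 70% of its speed; a pose out of reach is approached as far as the arm can. A call with a gripper value outside its range is refused whole. OPENING is the opening, from -1 (shut) to 1 (fully open), set as the call begins (- or left out, the last holds). The fingers move at their own pace and stop on an object; FORCE is the grip in N (left out, the last holds). Time passes only in rows, so rows that repeat a pose let the fingers close, or fill a call up. It gives the time, the measured TCP pose, the force and the opening at its end, in the units of the state.
- get_state(): the state, without advancing time (a new reading comes with each control period).
- get_image(name): name is "side" or "top"; returns a dict with "image" (480x640x3 uint8, red, green, blue), "fx", "fy", "cx", "cy" (pixels), "position" and "rotation" of the camera in the world. Camera axes: x right, y down, z forward; pixel columns grow to the right and rows downward; lengths in m; the calibration is good to about 2 mm. A picture is of the moment at which its call begins. There is no depth.
- close_job(): hands the job in, once; it reports no verdict.
The state is a dict: "time": time; "joint_positions": joint angles; "qd": joint speeds; "joint_torque": joint torques, N m; "position": TCP position; "tool_rot": TCP orientation; "ft_force": force on the tool from outside, world axes, zero at the start; "torque": the same for the moment, N m; "grip_width": opening from 0.0 (shut) to 1.0 (fully open).
Only numpy, scipy, OpenCV 4.12 (cv2) and the standard library are available. Lean on these libraries where they do the work, as an engineer would, in place of code of your own. Each camera call takes 0.05 s, during which the arm holds its last target. There are 200 camera calls.

## Working session

There is one attempt and no reset: what is moved stays moved. The work goes in short steps, Python scripts to look and compute and a shell command to move; the robot and the scene stay as the last step left them, time stands still between calls to the robot, and variables do not carry over. Pictures are saved under pics/ and viewed, about 8 in all and at most 12, crops included, and the job is handed in when it is done.

```bash
mkdir -p pics; python3 - <<'E'
from bench import *
import cv2
for n in("top","side"):
    d=get_image(n);cv2.imwrite(f"pics/{n}0.png",d["image"][:,:,::-1]);print(n,d["fx"],d["fy"],d["cx"],d["cy"],d["position"],d["rotation"])
s=get_state();print(s)
E
```

```text
top 481.30827974718756 481.30827974718756 321.11030235808636 241.07425340250595 [ 0.35354867 -0.01196874  1.32286609] [-2.12603427  2.13968294 -0.17055779]
side 599.8416112665507 599.8416112665507 322.078763589731 237.33771289843443 [-0.16326396  0.80767884  1.21424562] [-0.95971149  2.50784811 -1.02875944]
{'time': 0.1, 'joint_positions': array([-1.12391362,  0.32177167, -0.07006225,  1.45158002,  0.02261209,
        1.37077829, -0.05692282]), 'qd': array([-1.84802073e-03, -4.55243277e-04, -3.49350717e-04, -9.98308653e-05,
       -8.73832505e-04,  2.31567874e-03, -9.82876495e-04]), 'joint_torque': array([ 2.53519938e-04, -4.92569053e+01, -4.05610772e-01, -3.13397169e+01,
       -6.40302384e-02,  3.94251966e-02,  5.67229267e-05]), 'position': array([0.27245961, 0.58958839, 0.22154233]), 'tool_rot': array([-6.74483567e-01, -3.06806127e+00,  2.71840130e-03]), 'ft_force': array([-0.06099449, -0.05835395, -0.05464891]), 'torque': array([-0.04327672, -0.03643359,  0.01989481]), 'grip_width': 0.9986315910170781}
```

View pics/top0.png

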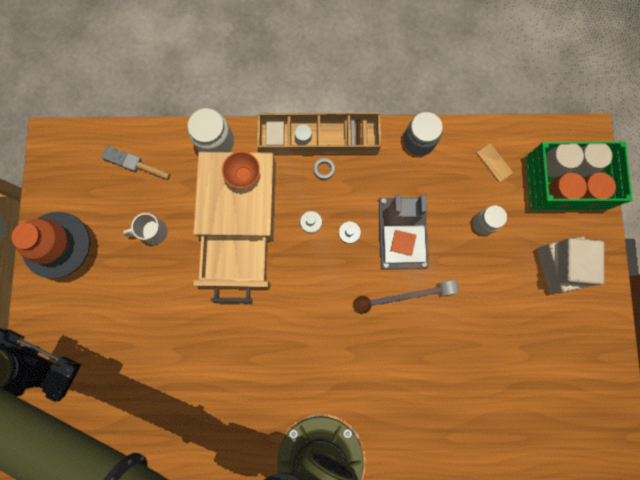

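View pics/side0.png

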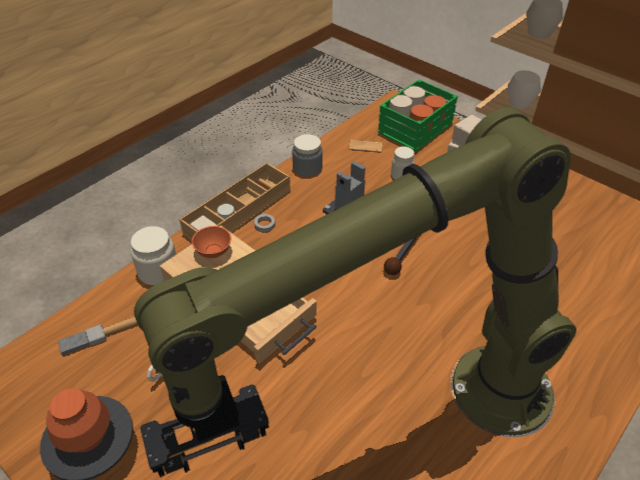

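```bash
cat > h.py <<'E'
from bench import *
import numpy as np, cv2
from scipy.spatial.transform import Rotation as R
def un(d,u,v,z):
    r=R.from_rotvec(np.array(d["rotation"])) if np.size(d["rotation"])==3 else R.from_matrix(d["rotation"])
    a=r.apply([(u-d["cx"])/d["fx"],(v-d["cy"])/d["fy"],1]);p=np.array(d["position"])
    return p+a*(z-p[2])/a[2]
def pr(d,P):
    r=R.from_rotvec(np.array(d["rotation"])); c=r.inv().apply(np.array(P)-d["position"])
    return d["fx"]*c[0]/c[2]+d["cx"],d["fy"]*c[1]/c[2]+d["cy"]
def crop(d,name,u0,v0,w,h,s):
    cv2.imwrite(name,cv2.resize(d["image"][v0:v0+h,u0:u0+w,::-1],None,fx=s,fy=s,interpolation=cv2.INTER_CUBIC))
E
python3 - <<'E'
from h import *
d=get_image("top")
crop(d,"pics/c1.png",190,140,160,120*1+45,3.6)
crop(d,"pics/c2.png",335,185,130,130,4.5)
for n,u,v,z in [("die",311,222,.038),("die2",349,232,.038),("knob",362,304,.024),("eye",447,289,.03),("fork",407,207,.146),("ch_fl",195,237,.085),("ch_fr",271,235,.085),("handle",233,300,.047)]: print(n,un(d,u,v,z).round(3))
E
```

```text
die [0.62  0.022 0.038]
die2 [ 0.592 -0.081  0.038]
knob [ 0.398 -0.114  0.024]
eye [ 0.437 -0.342  0.03 ]
fork [ 0.635 -0.222  0.146]
ch_fl [0.573 0.324 0.085]
ch_fr [0.577 0.125 0.085]
handle [0.41  0.228 0.047]
```

View pics/c1.png

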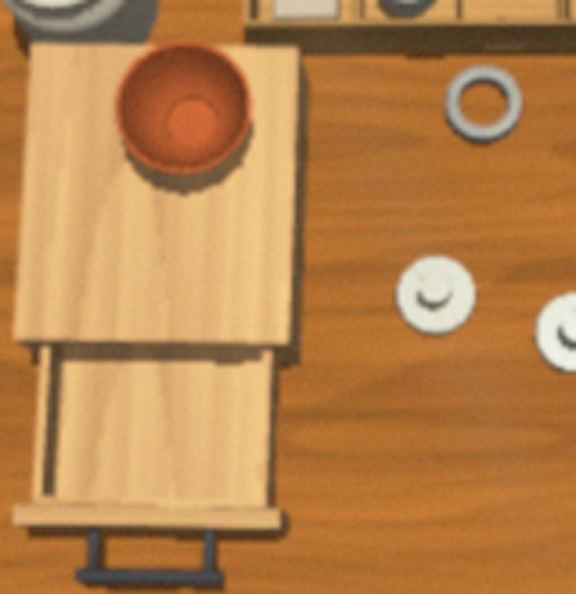

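View pics/c2.png

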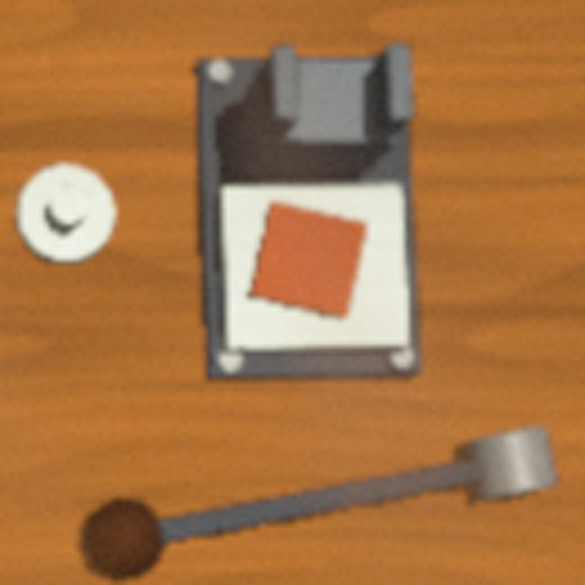

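```bash
cat > m.py <<'E'
from h import *
d=get_image("top")
a=lambda x,y,z:un(d,190+(x+.5)/3.6-.5,140+(y+.5)/3.6-.5,z)
b=lambda x,y,z:un(d,335+(x+.5)/4.5-.5,185+(y+.5)/4.5-.5,z)
def sh(n,*p):
    for q in p: print(n,q.round(4)[:2])
def L(n,p,q): v=(q-p)[:2];print(n,"len",np.hypot(*v).round(4),"ang",np.degrees(np.arctan2(v[1],v[0])).round(2))
die=a(436,294,.012);sh("die",die)
fl,fr,bl,br=[a(*p,.085) for p in((14,341),(292,348),(32,44),(300,47))]
sh("chest",(fl+fr+bl+br)/4,(fl+fr)/2);L("front",fr,fl);L("back",br,bl);L("left",fl,bl);L("right",fr,br)
p1,p2=a(12,526,.072),a(282,529,.072);sh("panel",p1,p2,(p1+p2)/2);L("panel",p2,p1)
h1,h2=a(78,577,.05),a(222,580,.05);sh("handle",h1,h2,(h1+h2)/2);L("handle",h2,h1)
l1,l2=b(285,85,.146),b(400,84,.146);sh("fork",(l1+l2)/2);L("cheeks",l2,l1)
q=[b(*p,.03) for p in((221,184),(403,181),(411,348),(226,350))];sh("platen",sum(q)/4)
L("pl L",q[3],q[0]);L("pl R",q[2],q[1]);L("pl back",q[1],q[0]);L("pl fr",q[2],q[3])
L("base L",b(210,378,.012),b(198,60,.012))
k,e=b(122,538,.024),b(513,465,.024);sh("knob eye bal",k,e,e+(k-e)*74/236);L("lever",e,k)
s=get_state();m=R.from_rotvec(s["tool_rot"]).as_matrix();print(s["position"],m[:,1].round(3),"jaw ang",np.degrees(np.arctan2(m[1,1],m[0,1])))
E
python3 m.py
```

```text
die [0.6278 0.023 ]
chest [0.6901 0.2247]
chest [0.5765 0.2268]
front len 0.2024 ang 88.14
back len 0.2008 ang 88.87
left len 0.2259 ang -1.26
right len 0.2285 ang -0.85
panel [0.4465 0.3279]
panel [0.4431 0.1328]
panel [0.4448 0.2304]
panel len 0.1951 ang 89.0
handle [0.4106 0.2842]
handle [0.4077 0.1788]
handle [0.4091 0.2315]
handle len 0.1054 ang 88.46
fork [ 0.6438 -0.2315]
cheeks len 0.0641 ang 90.09
platen [ 0.5605 -0.2326]
pl L len 0.1016 ang 0.13
pl R len 0.1022 ang 0.34
pl back len 0.1106 ang 90.56
pl fr len 0.111 ang 90.24
base L len 0.1988 ang 0.64
knob eye bal [ 0.3979 -0.1132]
knob eye bal [ 0.4398 -0.3475]
knob eye bal [ 0.4266 -0.274 ]
lever len 0.238 ang 100.12
[0.27253167 0.5897348  0.22186128] [ 0.419  0.908 -0.001] jaw ang 65.20564467664745
```

```bash
python3 -m jog '[[32,-51,0,-0.14],[64,-102,0,-0.28],[96,-153,0,-0.42],[128,-204,0,-0.57],[160,-255,0,-0.71],[192,-306,0,-0.85],[224,-357,0,-1.0],[255,-407,0,-1.138]]' 0.2 25; python3 -m jog '[[30,-48,0,0],[60,-96,0,0],[90,-144,-20,0],[100,-160,-60,0],[100,-160,-100,0],[100,-160,-140,0],[100,-160,-140,0],[100,-160,-140,0]]'
```

```text
time: 1.2
position: [0.5284, 0.1813, 0.2227]
tool_rot: [2.227, 2.216, 0.001]
ft_force: [0.5, 1.2, 0.5]
grip_width: 0.597
time: 2.2
position: [0.6286, 0.0232, 0.0841]
tool_rot: [2.22, 2.221, 0.002]
ft_force: [1.0, 0.3, 0.1]
grip_width: 0.601
```

```bash
python3 - <<'E'
from h import *
d=get_image("side")
for P in([.6286,.0232,.0841],[.628,.023,.038],[.592,-.081,.038],[.628,.023,0]):print(np.round(pr(d,P),1))
crop(d,"pics/s1.png",200,130,200,200,3)
E
```

```text
[294.  236.6]
[294.7 248.7]
[330.1 234.7]
[295.1 258.2]
```

View pics/s1.png

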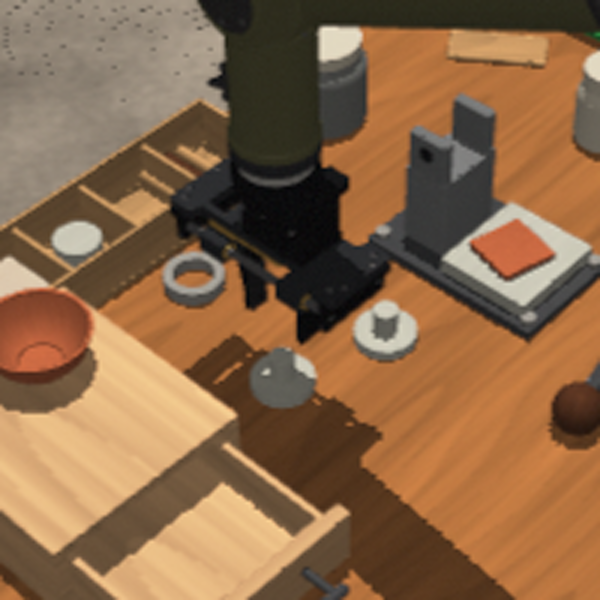

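The die's neck top is at (294.7, 248) in the full image, matching my estimate, and the fingers straddle it. I'll descend and grip.

```bash
python3 -m jog '[[0,0,-30,0],[0,0,-55,0],[0,0,-68,0],[0,0,-68,0],[0,0,-68,0],[0,0,-68,0],[0,0,-68,0],[0,0,-68,0]]' 0.2 25;  python3 -m jog '[[0,0,0,0],[0,0,0,0],[0,0,0,0],[0,0,0,0],[0,0,0,0],[0,0,10,0],[0,0,40,0],[0,0,90,0]]' -1 25
```

```text
time: 3.25
position: [0.6278, 0.0231, 0.0149]
tool_rot: [2.221, 2.221, 0.001]
ft_force: [0.1, 0.0, -0.1]
grip_width: 0.6
time: 4.25
position: [0.6258, 0.0231, 0.104]
tool_rot: [-2.22, -2.22, 0.006]
ft_force: [-0.1, 0.8, -0.8]
grip_width: 0.27
```

```bash
python3 -m jog '[[0,0,30,0],[-25,50,40,0],[-52,102,40,0],[-80,155,40,0],[-106,206,40,0],[-106,206,20,0],[-106,206,0,0],[-106,206,0,0]]' - 25; python3 - <<'E'
from h import *
d=get_image("side");s=get_state();print(s["position"],s["grip_width"])
crop(d,"pics/s2.png",150,180,220,180,3.2)
E
```

```text
time: 5.25
position: [0.5202, 0.2284, 0.1035]
tool_rot: [-2.221, -2.221, 0.005]
ft_force: [-0.3, -1.0, -1.1]
grip_width: 0.266
[0.5212634  0.22867313 0.10460847] 0.2666217042570844
```

View pics/s2.png

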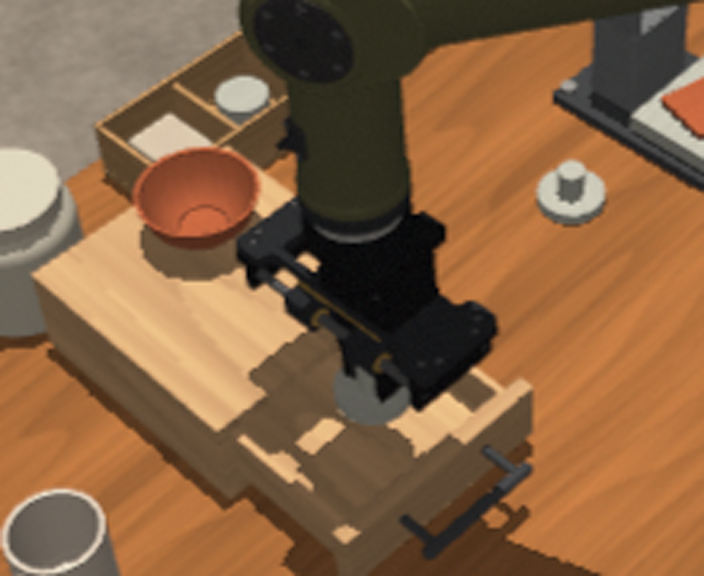

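The die hangs over the open part of the drawer and the bowl is clear. I'll lower it.

```bash
python3 -m jog '[[0,0,-25,0],[0,0,-45,0],[0,0,-57,0],[0,0,-63,0],[0,0,-66,0],[0,0,-67,0],[0,0,-68,0],[0,0,-68,0]]' - 25
```

```text
time: 6.3
position: [0.5218, 0.2292, 0.0368]
tool_rot: [2.221, 2.221, 0.001]
ft_force: [-0.3, 0.4, -1.5]
grip_width: 0.267
```

```bash
python3 -m jog '[[0,0,-1,0],[0,0,-1,0],[0,0,-1,0],[0,0,-1,0],[0,0,-1,0],[0,0,25,0],[0,0,60,0],[0,0,95,0]]' 0 25;  python3 -m jog '[[-45,0,20,0],[-90,0,20,0],[-130,0,20,0],[-150,2,20,0],[-150,2,20,0],[-150,2,20,0],[-150,2,20,0],[-150,2,20,0]]' -1 25; python3 - <<'E'
from h import *
d=get_image("side")
crop(d,"pics/s3.png",150,180,220,180,3.2)
E
```

```text
time: 7.3
position: [0.5215, 0.229, 0.1325]
tool_rot: [2.221, 2.221, -0.0]
ft_force: [0.5, 0.3, -0.6]
grip_width: 0.5
time: 8.3
position: [0.3722, 0.2309, 0.1514]
tool_rot: [2.222, 2.22, -0.001]
ft_force: [-1.2, 0.7, -0.7]
grip_width: 0.007
```

View pics/s3.png

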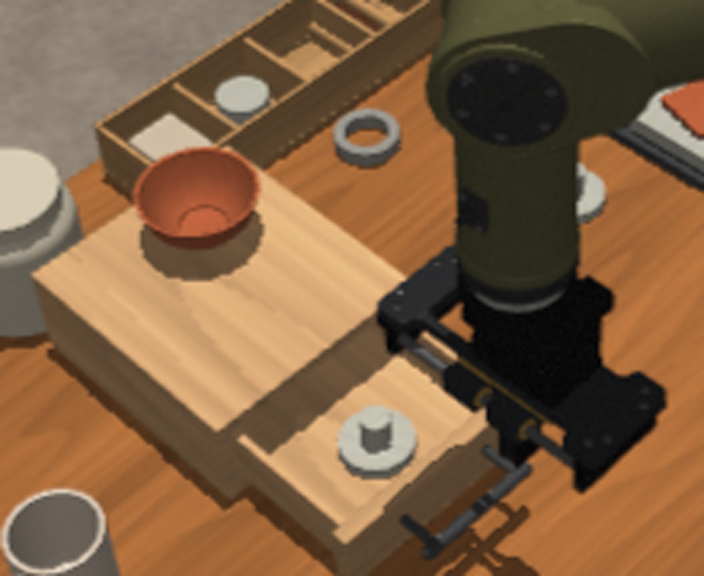

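The die stands flat and neck up in the drawer at (376, 440) in the crop. Next I'll drop behind the handle and push.

```bash
python3 -m jog '[[0,0,-40,0],[0,0,-80,0],[0,0,-105,0],[0,0,-117,0],[0,0,-117,0],[0,0,-117,0],[5,0,-117,0],[12,0,-117,0]]' ; python3 -m jog '[[8,0,0,0],[16,0,0,0],[26,-1,0,0],[36,-1,0,0],[46,-1,0,0],[56,-1,0,0],[65,-1,0,0],[72,-1,0,0]]'; python3 -m jog '[[7,0,0,0],[14,0,0,0],[21,0,0,0],[27,-1,0,0],[32,-1,0,0],[36,-1,0,0],[40,-1,0,0],[43,-1,0,0]]'
```

```text
time: 9.35
position: [0.3845, 0.2315, 0.0353]
tool_rot: [2.221, 2.222, 0.003]
ft_force: [-0.2, -0.5, 0.6]
grip_width: 0.01
time: 10.35
position: [0.4562, 0.2297, 0.0344]
tool_rot: [2.222, 2.221, -0.001]
ft_force: [-1.2, -0.8, -0.7]
grip_width: 0.01
time: 11.35
position: [0.4989, 0.2292, 0.0346]
tool_rot: [2.221, 2.221, 0.0]
ft_force: [-1.4, 1.1, 0.0]
grip_width: 0.003
```

```bash
python3 -m jog '[[2,0,0,0],[4,0,0,0],[6,0,0,0],[7,0,0,0],[8,0,0,0],[9,0,0,0],[10,0,0,0],[10,0,0,0]]'; python3 - <<'E'
from h import *
d=get_image("side")
crop(d,"pics/s4.png",150,180,220,180,3.2)
E
```

```text
time: 12.35
position: [0.5089, 0.229, 0.0346]
tool_rot: [2.221, 2.221, 0.0]
ft_force: [-0.5, 0.1, 0.4]
grip_width: 0.002
```

View pics/s4.png

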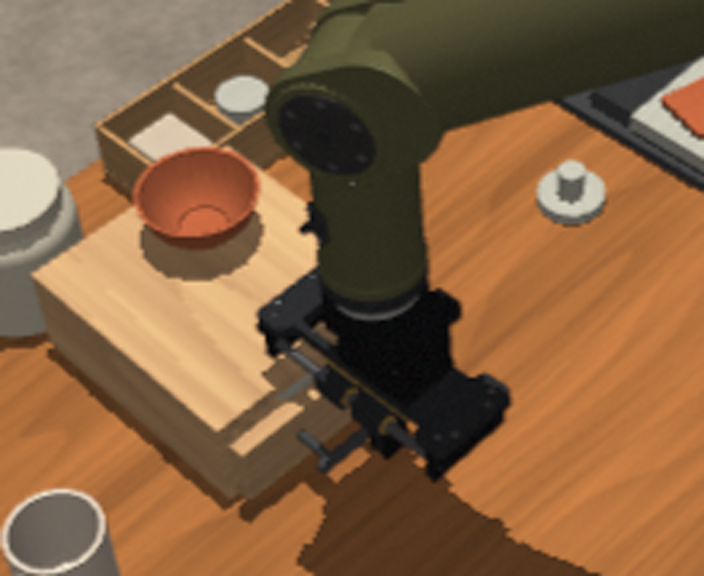

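The drawer is still a little proud and there's no stop force yet, so I'll keep going gently.

```bash
python3 -m jog '[[1,0,0,0],[2,0,0,0],[3,0,0,0],[4,0,0,0],[5,0,0,0],[6,0,0,0],[7,0,0,0],[7,0,0,0]]'
```

```text
time: 13.4
position: [0.5158, 0.229, 0.0346]
tool_rot: [2.221, 2.221, 0.0]
ft_force: [-0.9, -0.5, 0.0]
grip_width: 0.004
```

```bash
python3 -m jog '[[1,0,0,0],[2,0,0,0],[3,0,0,0],[4,0,0,0],[5,0,0,0],[5,0,0,0],[5,0,0,0],[5,0,0,0]]'
```

```text
time: 14.4
position: [0.5163, 0.2292, 0.034]
tool_rot: [-2.217, -2.219, 0.011]
ft_force: [-11.7, -1.6, 7.3]
grip_width: 0.006
```

The stop is reached: 11.7 N with no further travel. I'll back off and go above the lever's balance point.

```bash
python3 -m jog '[[-10,0,0,0],[-35,0,0,0],[-45,0,40,0],[-45,0,85,0],[-45,0,125,0],[-45,-60,125,0],[-45,-120,125,0],[-45,-180,125,0]]' ; python3 -m jog '[[-8,-55,0,0.03],[-16,-110,0,0.09],[-24,-165,0,0.177],[-32,-220,0,0.177],[-40,-275,0,0.177],[-49,-323,-20,0.177],[-49,-323,-50,0.177],[-49,-323,-50,0.177]]' 0 40; python3 - <<'E'
from h import *
s=get_state();print(s["position"],s["tool_rot"])
d=get_image("side")
i=d["image"]; A=i[180:360,150:370,::-1]; B=i[150:330,340:560,::-1]
cv2.imwrite("pics/s5.png",cv2.resize(np.vstack([A,B]),None,fx=1.65*1,fy=1.65,interpolation=cv2.INTER_CUBIC))
print(pr(d,s["position"]),pr(d,[.4266,-.274,.034]),pr(d,[.3979,-.1132,.024]),pr(d,[.4398,-.3475,.024]))
E
```

```text
time: 15.4
position: [0.4764, 0.0473, 0.1601]
tool_rot: [2.22, 2.22, 0.004]
ft_force: [0.2, -0.2, 0.3]
grip_width: 0.004
time: 16.4
position: [0.4252, -0.2739, 0.108]
tool_rot: [-2.017, -2.406, 0.003]
ft_force: [0.2, -0.0, -0.0]
grip_width: 0.501
[ 0.42515964 -0.27390058  0.10804758] [-2.0166441  -2.40569529  0.00289344]
(np.float64(423.4532825566888), np.float64(208.34170137048102)) (np.float64(419.7308765183502), np.float64(227.48679032921703)) (np.float64(393.0070275630695), np.float64(266.79646787183043)) (np.float64(430.3084460496412), np.float64(214.56900592398165))
```

View pics/s5.png

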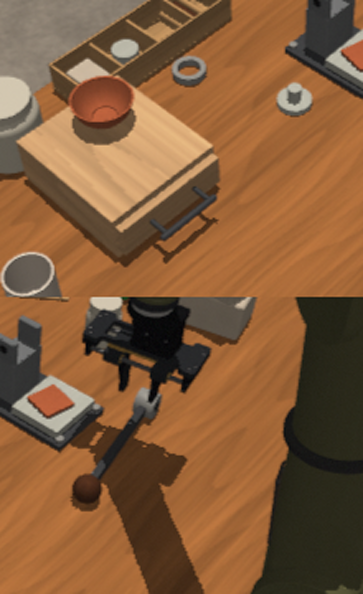

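The drawer is shut flush, and the knob at about (393, 266) matches its predicted position. I'll descend on the bar, grip and lift a little.

```bash
python3 -m jog '[[1,0,-35,0],[1,0,-65,0],[1,0,-88,0],[1,0,-98,0],[1,0,-102,0],[1,0,-102,0],[1,0,-102,0],[1,0,-102,0]]' 0 45; python3 -m jog '[[0,0,0,0],[0,0,0,0],[0,0,0,0],[0,0,0,0],[0,0,0,0],[0,0,0,0],[0,0,0,0],[0,0,0,0]]' -1 45
```

```text
time: 17.45
position: [0.4281, -0.2741, 0.0081]
tool_rot: [2.016, 2.408, 0.001]
ft_force: [0.8, -0.3, -0.1]
grip_width: 0.497
time: 18.45
position: [0.4281, -0.2739, 0.0078]
tool_rot: [2.016, 2.409, 0.001]
ft_force: [3.6, 1.0, -0.3]
grip_width: 0.158
```

```bash
python3 -m jog '[[0,0,5,0],[0,0,20,0],[0,0,45,0],[0,0,70,0],[0,0,95,0],[0,0,95,0],[0,0,95,0],[0,0,95,0]]'; python3 - <<'E'
from h import *
s=get_state();print(s["ft_force"],s["torque"],s["position"])
E
```

```text
time: 19.45
position: [0.4266, -0.2735, 0.1014]
tool_rot: [-2.015, -2.407, 0.002]
ft_force: [0.4, 0.2, -6.2]
grip_width: 0.159
[ 0.37111559  0.19191884 -6.21788996] [-0.04448605  0.0584745  -0.00467788] [ 0.42658409 -0.27349324  0.10140073]
```

```bash
python3 -m jog '[[0,0,25,0.05],[0,0,55,0.14],[0,0,80,0.25],[0,0,95,0.37],[10,3,95,0.49],[25,8,95,0.61],[42,13,95,0.73],[60,18,95,0.85]]'; python3 -m jog '[[20,6,0,0.12],[40,12,0,0.24],[57,17,0,0.35],[70,20,0,0.44],[78,22,0,0.51],[82,23,0,0.55],[83,24,0,0.55],[83,24,0,0.55]]'; python3 - <<'E'
from h import *
s=get_state();print(s["ft_force"],s["torque"],s["position"],s["joint_positions"])
m=R.from_rotvec(s["tool_rot"]).as_matrix();print("jaw",np.degrees(np.arctan2(m[1,1],m[0,1])))
d=get_image("top");e=get_image("side")
for q in d,e:
  print([np.round(pr(q,P),1) for P in(s["position"],[.6438,-.2315,.21],[.408,-.2327,.21],[.6438,-.2315,.146])])
A=d["image"][150:310,330:470,::-1];B=e["image"][120:280,330:470,::-1]
cv2.imwrite("pics/f1.png",cv2.resize(np.hstack([A,B]),None,fx=2.8,fy=2.8,interpolation=cv2.INTER_CUBIC))
E
```

```text
time: 20.45
position: [0.4875, -0.2556, 0.1963]
tool_rot: [-0.837, -3.026, 0.0]
ft_force: [-0.4, 0.0, -5.2]
grip_width: 0.156
time: 21.45
position: [0.5702, -0.232, 0.1972]
tool_rot: [0.008, -3.141, -0.0]
ft_force: [-0.2, 0.4, -5.1]
grip_width: 0.158
[-0.16239141  0.41855959 -5.09752066] [-0.00339425 -0.00243781 -0.02635492] [ 0.57022871 -0.23201787  0.19724386] [-0.23336824  0.30709567  0.70872136  1.59913836 -0.20480029  1.31221003
  2.08098586]
jaw 90.29817184220731
[array([415.9, 228.3]), array([415.5, 196.9]), array([419.9, 296.6]), array([410.7, 203.4])]
[array([374.1, 167.2]), array([353.1, 152.2]), array([424.7, 190.1]), array([352.2, 170.5])]
```

View pics/f1.png

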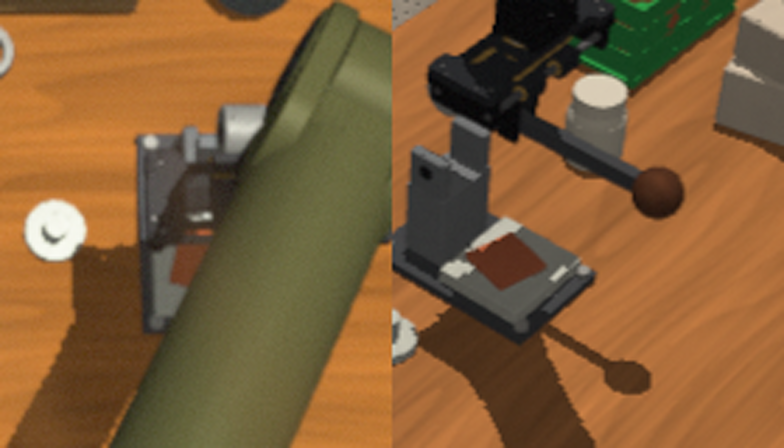

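```bash
python3 - <<'E'
from h import *
d=get_image("top");g=cv2.cvtColor(d["image"],6)
print(g[194:199,402:416]);print(g[182:210,411:414].T)
for u,v in((408.6,196),(412,187.5),(412,204.6)):print(un(d,u,v,.2134).round(4))
for P in([.6678,-.2135,.2134],[.6198,-.2135,.2134],[.6438,-.2135,.2134]):print(np.round(pr(d,P),1))
E
```

```text
[[103 101 103 103  97  79  51  60 116 175 202 203 204 199]
 [105 105 109 106 101  83  43  54 105 173 212 216 214 209]
 [111 112 110 116 106  84  40  53 104 169 208 210 208 207]
 [112 115 116 119 108  79  43  50  98 156 189 192 193 194]
 [123 125 130 124 116  89  44  54  96 142 172 174 176 179]]
[[103 103 104 102 101 118 142 150 156 153 155 167 175 173 169 156 142 138
  136 129 125 119  99  81  77  69  47  36]
 [103 102 105 101 103 117 138 153 156 161 173 189 202 212 208 189 172 157
  150 143 132 122 104  76  81  66  43  32]
 [105 100 104 104  95 114 138 151 155 168 176 189 203 216 210 192 174 162
  153 142 133 126 103  76  72  53  35  31]]
[ 0.6452 -0.2146  0.2134]
[ 0.666  -0.2234  0.2134]
[ 0.6242 -0.2219  0.2134]
[407.8 186.8]
[408.5 206.5]
[408.2 196.6]
```

Eye end and knob both project within about 1 px of where they should be (predicted 410.2 vs observed about 410.2; knob (425, 189)). I'll lower 13 mm to the 3 cm gap and let it settle.

```bash
python3 -m jog '[[0,0,-3,0],[0,0,-7,0],[0,0,-11,0],[0,0,-13,0],[0,0,-13,0],[0,0,-13,0],[0,0,-13,0],[0,0,-13,0]]'; python3 -m jog '[[0,0,0,0],[0,0,0,0],[0,0,0,0],[0,0,0,0],[0,0,0,0],[0,0,0,0],[0,0,0,0],[0,0,0,0]]'; python3 - <<'E'
from h import *
s=get_state();print(s["time"],s["ft_force"],s["torque"],s["position"],abs(s["qd"]).max())
d=get_image("top");e=get_image("side")
print(np.round(pr(e,[.408,-.2327,.200]),1))
A=cv2.resize(d["image"][100:330,80:500,::-1],(780,427),interpolation=cv2.INTER_CUBIC)
cv2.imwrite("pics/f2.png",A)
cv2.imwrite("pics/f3.png",cv2.resize(e["image"][100:370,130:490,::-1],None,fx=2.2,fy=2.2,interpolation=cv2.INTER_CUBIC))
E
```

```text
time: 22.6
position: [0.5707, -0.232, 0.1847]
tool_rot: [-0.01, 3.141, 0.0]
ft_force: [-0.0, -0.2, -5.3]
grip_width: 0.155
time: 23.6
position: [0.5706, -0.2319, 0.1846]
tool_rot: [-0.01, 3.142, 0.0]
ft_force: [0.6, 0.1, -5.6]
grip_width: 0.157
23.6 [ 0.56523596  0.10911155 -5.62964156] [ 0.00635134  0.03519598 -0.0100117 ] [ 0.57064255 -0.23193745  0.18459653] 0.0016317294272975417
[424.2 193.1]
```

View pics/f3.png

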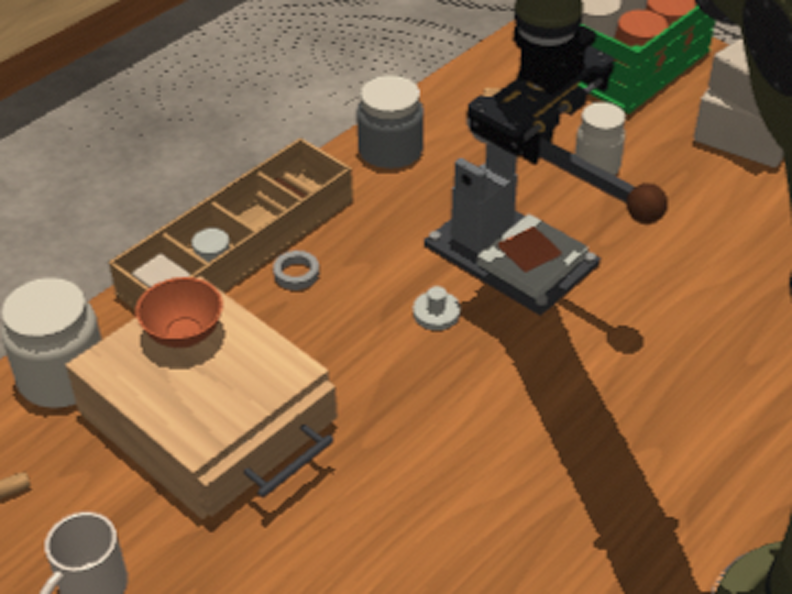

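```bash
python3 -c "
from bench import *
print(close_job())"
```

```text
the job is handed in; nothing more can be done
None
```

The die is in the drawer, the drawer is shut, and the arm is holding the lever above the fork. I handed the job in at about 23.7 s of the 69 s allowed.

- **Die and drawer:** I took the die farthest to the robot's left. A picture showed it standing flat, neck up, in the drawer. I then pushed the handle until it stopped: about 12 N at the stop, with no further travel. A later picture shows the drawer front closed against the chest.
- **Lever:** I gripped it about 74 mm from the eye with 45 N. The wrist moment after lifting was close to zero, so it is balanced.
- **Final position:** The tool is at (0.571, -0.232, 0.185) and nearly still, with joint speeds under 0.002 rad/s. That puts about 31 mm of air under the eye, and the knob points out over the platen. The knob appears within 1 pixel of where it should be, so the lever is level. The wrist reads only the lever's weight, so it is not touching the press.
- **Uncertain:** The gripper hides the eye from the side, and the arm half hides it from above. Its centring was checked 13 mm higher, from its visible end: about 1 mm sideways and up to 1.5 mm along the lever. The fork itself is only known to about 2 mm.
- **Other things on the table:** The bowl, tile, mug, collar and spare die look unmoved. I judged this by eye and did not measure it.

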